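# Close the warmer's well with a double lid and take its cover off

## Robot

A 6-joint arm with a two-finger parallel gripper is mounted at the origin on the work surface. World frame = base frame: x ahead of the robot, y to its left, z up, the work surface at z = 0. Lengths are in m, angles in rad, forces in N, time in s.
With the tool pointing down it reaches from about 0.375 to 0.9 m from the base axis. Payload 3.1 kg.
Tool frame: the origin (TCP) lies midway between the tips of the shut fingers; the grasp point (between the pads) lies 19 mm behind it (manip.grip_depth is the distance from the TCP to the grasp point, in m); z points along the fingers, y is the line along which they close (so a half turn about z gives the same grasp; the last joint's range is limited). The gripper opens to 85 mm and grips with 20 to 120 N. Pads are 22 mm wide; open, the fingers measure 114 mm over their backs; the gripper's body (76 mm by 85 mm) begins 54 mm behind the grasp point. The pads swing forward as they close: fully open they stand 13 mm farther back than shut.
Start: joints at [1.151, 0.527, 1.433, -0, 1.181, -0.178], TCP at [0.149, 0.607, 0.231] pointing down, gripper open.
Joint ranges: [-3.08, 3.08], [-0.75, 2.2], [0.22, 2.44], [-1.43, 4.57], [0, 2.65], [-2.85, 2.85]. Speed limits (rad/s): [2.79, 2.79, 3.14, 3.14, 3.14, 3.14].

## Interface

Orientations are given as a unit quaternion [x, y, z, w].
In Python, from station import telemetry, snapshot, manip gives the robot as it stands. The module is installed in compiled form; this text tells all that it offers.
- The arm moves only by the shell command python3 -m crank 'ROWS' [OPENING] [FORCE]. ROWS is text: rows parted by semicolons, each of 6 numbers parted by spaces: the shift along the tool's x, y, z as a fraction of full scale, then the turn, a rotation vector about the tool's x, y, z as a fraction of full scale. A call has exactly 5 rows; each row shifts and turns the commanded pose from where the row before left it, along the tool's axes as they then stand; what a row does not reach is not made up. Full scale, the value 1, is 4 cm for a shift and 90 degrees for a turn. A row lasts 1/10 s, in which the tool goes at most 50 mm and 8.59 degrees, less where a joint would pass 70% of its speed; a pose out of reach is approached as far as the arm can. A call with a number of a shift or a turn outside -1 to 1 is refused whole. A call with a gripper value outside its range is refused whole. OPENING is the opening, from -1 (shut) to 1 (fully open), set as the call begins (- or left out, the last holds). The fingers move at their own pace and stop on an object; FORCE is the grip in N (left out, the last holds). Time passes only in rows, so rows that do not move let the fingers close, or fill a call up. It gives the time, the measured TCP pose, the force, the opening and the grip force at its end, in the units of the state.
- telemetry.sense(): the state, without advancing time (a new reading comes with each control period).
- snapshot(name): name is "scene" or "side" or "wrist"; returns a dict with "image" (384x512x3 uint8, red, green, blue), "depth" (384x512 float32, m along the optical axis (not along the pixel's ray), 0 where there is no reading), "camera_matrix" (3x3 intrinsics, pixels), "rvec" (rotation vector, rad) and "tvec" (3), from world to camera coordinates, as OpenCV has them. Camera axes: x right, y down, z forward; pixel columns grow to the right and rows downward; lengths in m; the calibration is good to about 2 mm. The wrist camera is an equidistant fisheye: a pixel r from the principal point sees the ray r / f radians off the axis. A picture is of the moment at which its call begins.
- manip.sign_off(): hands the job in; it is judged then, once.
The state is a dict: "t": time; "q": joint angles; "qd": joint speeds; "tau": joint torques, N m; "tcp_pos": TCP position; "tool_rot": TCP orientation; "force": force on the tool from outside, world axes, zero at the start; "ft_torque": the same for the moment, N m; "finger_gap": opening from 0.0 (shut) to 1.0 (fully open); "gripper_force": force on a finger pad.
Only numpy, scipy, OpenCV 4.12 (cv2) and the standard library are available. Lean on these libraries where they do the work, as an engineer would, in place of code of your own. Each camera call takes 0.05 s, during which the arm holds its last target. There are 200 camera calls.

## Task

Swing the sample warmer's red-pegged latch a quarter turn clear and open its white hood fully, past upright. Then carry the double lid from its holder by the black knob of the inner lid, with the blue outer cover riding on it, lower it gently into the well and let the knob go; now take hold of the blue cover by its rim and lift it alone straight up, some 10 cm, leaving the steel inner lid seated undisturbed. Finish while still holding the cover level and still in the gripper above the well, hood open, and do not push anything else on the bench about.

Things in the scene. Friction and masses are not known exactly. Their poses are not given: they have to be found in the camera images.
- warmer: Grey sample warmer fixed to the bench, housing 193 (x) x 200 (y) x 70 mm high. Origin: on the bench under the axis of its well; x points from its front to its back, y to its left (latch side), z up. On its deck (70 mm up), under the hood, stands the well: a steel collar, 50 mm outside and 44 mm inside diameter, 26 mm high.
- well_seat (a point): Centre of the collar's upper rim, 96 mm above the bench. The inner lid is seated when its origin is here.
- latch (a joint): Swing of the latch lever, rad: 0 closed, lever pointing to the front, its nose over the hood's steel lip and blocking the hood; grows clockwise seen from above, the red peg going to the warmer's left (+y), stop at 1.57. Hood free from about 1.2. Stays where it is left; about 1 N at the peg moves it.
- latch_pivot (a point): Pivot of the latch (upright axis), fixed on the warmer in front of the hood: 104 mm before and 78 mm left of the well axis, at deck height.
- latch_peg (a point): The red upright peg of the latch, 14 mm in diameter, 40 mm from the latch pivot; this point is its top centre, 110 mm above the bench. The peg stands free for 26 mm, above a 14 mm wide steel bar.
- hood (a joint): Opening of the white hood (160 x 180 x 40 mm), rad: 0 closed, 1.57 upright, stop at 1.75. Hinged at the back, opens upward; stiff hinge, stays where it is left, takes about 4 N at the tab.
- hood_tab (a point): Point in the blue tab in the middle of the hood's front: tab 22 mm wide (warmer's y), 10 thick, 43 long; point at mid-thickness, 30 mm out from the wall; when closed 190 mm before the hinge line and 24 mm above it. Grip from above across the width (fingers at most 60 mm open: the swung latch is near) and lead it round the hinge, gripper kept upright.
- hood_hinge (a point): Middle of the hood's hinge line, on the warmer, 70 mm above the bench.
- holder: Round grey holder fixed to the bench, 76 mm in diameter, with a collar like the well's whose rim is 36 mm above the bench. The double lid starts on it. Origin: centre of its underside.
- inner_lid: Steel inner lid: flange 54 mm in diameter, 8 mm thick; tapered plug below, 40 mm in diameter (28 mm at its end), 18 mm long; on top a black knob 16 mm in diameter, 35 mm tall, that passes through the cover's hole and stands 30 mm above the cover. Origin: centre of the flange's underside, z up; knob top 43 mm above it. About 120 g.
- outer_cover: Blue outer cover: round cap, 64 mm in diameter, 21 mm high, top 5 mm thick with a 30 mm hole. Loose on the inner lid (3 mm play sideways), which carries it. Origin: centre of its lower rim, nested 8 mm below the inner lid's origin (18 mm above the warmer's deck). About 80 g. Grip it from above across its diameter, the knob between the fingers.
- tube_rack: Bystander: white rack of red-capped tubes, 55 x 115 x 82 mm, fixed. It may stand where the holder is on other days.
- bottle: Bystander: loose amber bottle, 54 mm in diameter, 110 mm high. Origin under its centre.
- jar: Bystander: loose white jar, 66 mm in diameter, 80 mm high. Origin under its centre.
- bowl: Bystander: loose steel bowl, 110 mm in diameter, 45 mm high. Origin under its centre.
- cap0: Bystander: loose red tube cap, 18 mm in diameter, 16 mm high.
- cap1: Bystander: loose red tube cap, as cap0.
Not all that is in view belongs to the job. Of the things shaped like the outer_cover, the blue one is meant.

How it is judged:
On the way, in this order (a step that is already met when the one before it is completed fails the run):
1. the latch is swung clear of the hood (over 1.2 rad) (value of joint latch above 1.2 rad), for 0.2 s.
2. the hood is fully open (over 1.4 rad) (value of joint hood above 1.4 rad), for 0.2 s.
3. the double lid, cover still on, sits in the well and the gripper has let go of the knob (horizontal distance between inner_lid and well_seat below 0.004 m and z of inner_lid in the frame of well_seat between -0.004 and 0.003 m and angle between inner_lid's own z axis and vertical below 0.06 rad and z of outer_cover in the frame of inner_lid below -0.004 m and contact force between the fingers and inner_lid below 0.1 N), for 0.2 s.
At the end, for the whole second after the job is handed in: Inner lid seated (4 mm sideways, 3 mm high, 0.06 rad), touched by neither arm nor cover; cover gripped (over 1 N), still, level to 0.2 rad, within 50 mm of the well's axis, 58 mm or more above its nested height, touching nothing else; hood over 1.35 rad open, latch over 1.1 rad (horizontal distance between inner_lid and well_seat below 0.004 m and z of inner_lid in the frame of well_seat between -0.004 and 0.003 m and angle between inner_lid's own z axis and vertical below 0.06 rad and z of outer_cover in the frame of inner_lid above 0.05 m and horizontal distance between outer_cover and well_seat below 0.05 m and angle between outer_cover's own z axis and vertical below 0.2 rad and linear speed of outer_cover below 0.03 m/s and linear speed of inner_lid below 0.02 m/s and contact force between the fingers and outer_cover above 1 N and contact force between each of outer_cover, the arm and inner_lid below 0.1 N and contact force between outer_cover and warmer below 0.1 N and value of joint hood above 1.35 rad and value of joint latch above 1.1 rad); the arm keeps its last pose, push and grip.
It fails at once if the cover is parted from the inner lid (lifted over 12 mm) while the inner lid is not seated (over 6 mm from its seat or tipped over 0.1 rad) (z of outer_cover in the frame of inner_lid above 0.004 m and (distance between inner_lid and well_seat above 0.006 m or angle between inner_lid's own z axis and vertical above 0.1 rad)).
It fails at once if the double lid is dropped or slammed onto the well (over 0.45 m/s within 60 mm of the seat) (distance between inner_lid and well_seat below 0.06 m and linear speed of inner_lid above 0.45 m/s).
It fails at once if a bystander is pushed over 40 mm from its place (distance of any of bottle, jar, bowl, cap0, cap1 from where it was at the start of the episode above 0.04 m).
It also fails if it takes over 69 s, if anything falls off the work surface, if the arm or the gripper's body presses on something with over 40 N, if the wrist force passes 120 N, or if a joint passes its speed limit or range.

## Working session

There is one attempt and no reset: what is moved stays moved. The work goes in short steps, Python scripts to look and compute and a shell command to move; the robot and the scene stay as the last step left them, time stands still between calls to the robot, and variables do not carry over. Pictures are saved under pics/ and viewed, at most 11 in all, crops included, and the job is handed in when it is done.

```bash
mkdir -p pics
cat > h.py <<'E'
import numpy as np,cv2
from scipy.spatial.transform import Rotation as R
from station import telemetry,snapshot,manip
def pt(s,u,v,z=None):
    K=s["camera_matrix"];Rm=cv2.Rodrigues(np.array(s["rvec"]))[0];t=np.array(s["tvec"]).ravel()
    ray=np.array([(u-K[0,2])/K[0,0],(v-K[1,2])/K[1,1],1.])
    if z is None:
        d=np.median(s["depth"][int(v)-1:int(v)+2,int(u)-1:int(u)+2]); return Rm.T@(ray*d-t)
    c=-Rm.T@t; r=Rm.T@ray; return c+r*(z-c[2])/r[2]
def cloud(s):
    K=s["camera_matrix"];Rm=cv2.Rodrigues(np.array(s["rvec"]))[0];t=np.array(s["tvec"]).ravel()
    v,u=np.mgrid[:384,:512];d=s["depth"]
    P=np.stack([(u-K[0,2])/K[0,0]*d,(v-K[1,2])/K[1,1]*d,d],-1)
    return (P-t)@Rm
def save(s,n,crop=None,k=1):
    im=s["image"][:,:,::-1]
    if crop: im=im[crop[1]:crop[3],crop[0]:crop[2]]
    cv2.imwrite("pics/"+n+".png",cv2.resize(im,None,fx=k,fy=k,interpolation=cv2.INTER_CUBIC))
def todo(p,yaw=None):
    """shift to world TCP p in tool axes, in full-scale units"""
    s=telemetry.sense(); r=R.from_quat(s["tool_rot"])
    print("t",s["t"],"tcp",np.round(s["tcp_pos"],4),"shift units",np.round(r.inv().apply(np.array(p)-s["tcp_pos"])/.04,2))
E
cat > a.py <<'E'
from h import *
import pickle
for n in("scene","side"):
    s=snapshot(n);save(s,n,k=1.5);pickle.dump(s,open(n+".pkl","wb"))
    Rm=cv2.Rodrigues(np.array(s["rvec"]))[0];print(n,-Rm.T@np.array(s["tvec"]).ravel(),Rm[2],s["camera_matrix"][0,0])
s=telemetry.sense();print(s["t"],s["tcp_pos"],R.from_quat(s["tool_rot"]).as_matrix().round(3),s["force"],s["finger_gap"],manip.grip_depth)
E
python3 a.py
```

```text
scene [1.47912686 0.27585856 1.05526802] [-0.70030345 -0.16804904 -0.69378282] 419.6317136590646
side [ 0.37025861 -1.17370238  0.76553699] [ 0.12704615  0.87203833 -0.472661  ] 446.23178509521495
0.1 [0.14874261 0.60636545 0.2304158 ] [[-0.971  0.238 -0.001]
 [ 0.238  0.971 -0.002]
 [ 0.    -0.002 -1.   ]] [-0.66954178  0.1517109  -0.08566995] 1.0009636527362058 0.0187
```

View pics/scene.png

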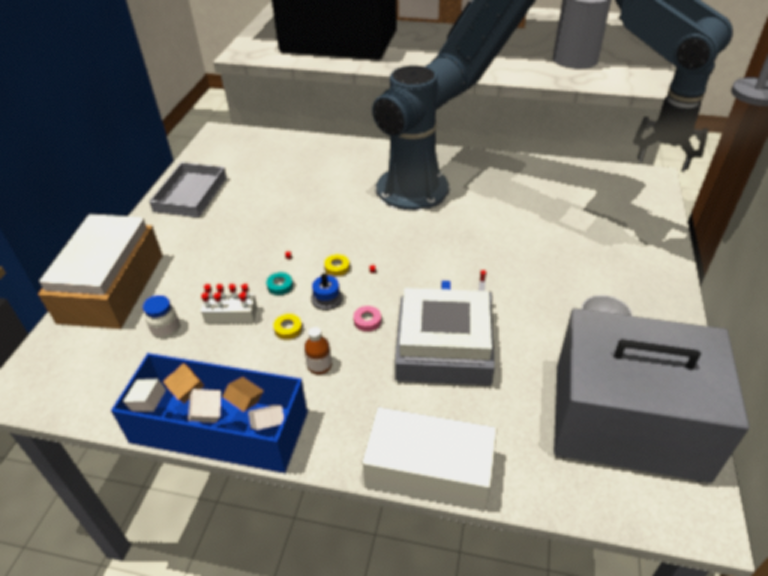

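View pics/side.png

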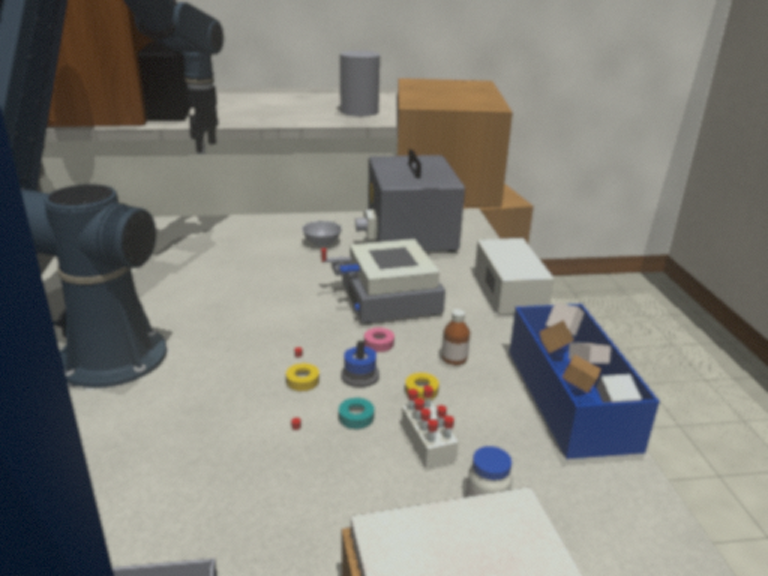

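The double lid is the only blue ring with a black knob, at scene (326,290). Lookalikes are teal (280,283), yellow (337,265) and (288,325), pink (368,317), and the blue-lidded jar (158,310). The latch peg is at (482,274), the tab at (446,285) and the hood at (447,315).

```bash
cat > b.py <<'E'
from h import *
import pickle
S={n:pickle.load(open(n+".pkl","rb")) for n in("scene","side")}
roi={"scene":dict(hood=(262,188,334,245),peg=(316,178,328,196),tab=(292,184,304,196),lid=(205,180,232,208)),
"side":dict(hood=(230,155,298,215),peg=(210,162,222,178),tab=(224,173,242,184),lid=(225,225,256,258))}
for n,s in S.items():
    P=cloud(s);hsv=cv2.cvtColor(s["image"],cv2.COLOR_RGB2HSV).astype(int);H,Sa,V=hsv[...,0],hsv[...,1],hsv[...,2]
    def sub(k):
        a,b,c,d=roi[n][k];m=np.zeros(P.shape[:2],bool);m[b:d,a:c]=1;return m
    m=sub("hood")&(abs(P[...,2]-.11)<.006)
    q=P[m];rc=cv2.minAreaRect(q[:,:2].astype(np.float32)*1000)
    print(n,"hood",m.sum(),rc,np.median(q[:,2]))
    for k,c in(("peg",((H<10)|(H>170))&(Sa>130)),("tab",(H>100)&(H<130)&(Sa>120)),("lid",(H>100)&(H<130)&(Sa>120))):
        mm=sub(k)&c; q=P[mm]; 
        print(k,mm.sum(),np.median(q,0).round(4),np.percentile(q,5,0).round(4),np.percentile(q,95,0).round(4))
    m=sub("lid")&(V<70)&(Sa<140)&(P[...,2]>.055);q=P[m];print("knob",m.sum(),q.min(0).round(4),q.max(0).round(4))
    m=sub("lid")&(abs(P[...,2]-.049)<.004)&(H>100)&(H<130)&(Sa>120);q=P[m];print("covertop",cv2.minEnclosingCircle(q[:,:2].astype(np.float32)*1000),np.median(q[:,2]))
a=S["scene"]["image"][160:260,180:340];b=S["side"]["image"][150:270,190:310]
cv2.imwrite("pics/crop.png",np.hstack([cv2.resize(a,(480,300),interpolation=2),cv2.resize(b,(300,300),interpolation=2)])[:,:,::-1])
E
python3 b.py
```

```text
scene hood 2270 ((588.8027954101562, 183.768798828125), (168.01153564453125, 180.13461303710938), 8.010065078735352) 0.11005184973740847
peg 15 [0.4377 0.2434 0.1064] [0.4288 0.2406 0.0918] [0.4437 0.2474 0.1111]
tab 21 [0.4807 0.1678 0.0995] [0.4724 0.1609 0.0958] [0.4899 0.1743 0.1012]
lid 204 [ 0.498  -0.105   0.0475] [ 0.4636 -0.1339  0.0322] [ 0.5157 -0.084   0.0677]
knob 17 [ 0.4798 -0.1162  0.0555] [ 0.4945 -0.1065  0.0827]
covertop ((485.89825439453125, -109.34788513183594), 33.82073974609375) 0.0485891557555971
side hood 1197 ((589.4589233398438, 181.27874755859375), (162.94143676757812, 189.8494873046875), 7.760797500610352) 0.11189495764198523
peg 4 [0.4359 0.2369 0.1099] [0.4342 0.2351 0.1084] [0.4378 0.2389 0.113 ]
tab 40 [0.4871 0.161  0.0995] [0.4725 0.1538 0.097 ] [0.5067 0.1728 0.1022]
lid 156 [ 0.4839 -0.1294  0.0502] [ 0.4595 -0.1451  0.0432] [ 0.5094 -0.0964  0.0531]
knob 27 [ 0.4797 -0.1245  0.0554] [ 0.4908 -0.1159  0.0801]
covertop ((485.42559814453125, -118.41712951660156), 31.003868103027344) 0.05020276998735686
```

View pics/crop.png

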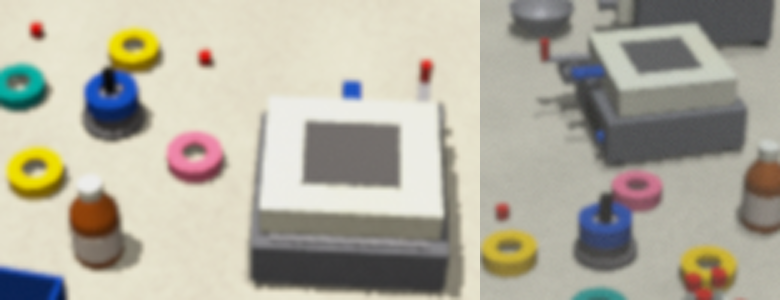

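```bash
python3 -m crank '-.7 -.55 0 0 0 0;-.7 -.55 0 0 0 0;-.7 -.55 0 0 0 0;-.7 -.55 0 0 0 0;-.7 -.55 0 0 0 0' -0.06 20
python3 -m crank '-.7 -.55 0 0 0 0;-.7 -.55 0 0 0 0;-.7 -.55 0 0 0 0;-.7 -.55 0 0 0 0;-.7 -.55 0 0 0 0' - 
python3 -m crank '0 0 0 0 0 -.081;0 0 0 0 0 -.081;0 0 0 0 0 -.081;0 0 0 0 0 0;0 0 0 0 0 0'
python3 - <<'E'
from h import *
print(R.from_quat(telemetry.sense()["tool_rot"]).as_matrix().round(3))
todo([.4356,.2397,.17])
E
```

```text
t: 0.6
tcp_pos: [0.2592, 0.4653, 0.231]
tool_rot: [0.12, 0.993, -0.0, -0.0]
force: [0.1, -0.4, 0.6]
finger_gap: 0.471
gripper_force: 0.0
t: 1.1
tcp_pos: [0.3689, 0.3252, 0.2311]
tool_rot: [0.12, 0.993, -0.0, -0.0]
force: [0.8, -0.5, -0.4]
finger_gap: 0.468
gripper_force: 0.0
t: 1.6
tcp_pos: [0.3683, 0.3264, 0.2311]
tool_rot: [-0.069, 0.998, -0.0, -0.0]
force: [0.5, -0.2, -0.2]
finger_gap: 0.473
gripper_force: 0.0
[[-0.99  -0.138 -0.   ]
 [-0.138  0.99  -0.   ]
 [ 0.001 -0.    -1.   ]]
t 1.6 tcp [0.3683 0.3264 0.2311] shift units [-1.37 -2.38  1.53]
```

Tracking is precise. Next I go above the peg and check with the wrist camera.

```bash
python3 -m crank '-.35 -.6 .38 0 0 0;-.35 -.6 .38 0 0 0;-.35 -.6 .38 0 0 0;-.35 -.6 .38 0 0 0;0 0 0 0 0 0'
python3 - <<'E'
from h import *
todo([.4356,.2397,.17])
s=snapshot("wrist");save(s,"w1",k=1.5);
Rm=cv2.Rodrigues(np.array(s["rvec"]))[0];t=np.array(s["tvec"]).ravel();print(-Rm.T@t,Rm,s["camera_matrix"])
# predicted pixels
K=s["camera_matrix"]
for p in([.4356,.2397,.11],[.480,.167,.094]):
    c=Rm@np.array(p)+t;th=np.arctan2(np.hypot(c[0],c[1]),c[2]);a=np.arctan2(c[1],c[0]);print(K[0,2]+K[0,0]*th*np.cos(a),K[1,2]+K[1,1]*th*np.sin(a))
E
```

```text
t: 2.1
tcp_pos: [0.4385, 0.2372, 0.1688]
tool_rot: [-0.068, 0.998, -0.001, -0.001]
force: [-0.3, 0.0, -0.4]
finger_gap: 0.468
gripper_force: 0.0
t 2.1 tcp [0.4385 0.2372 0.1688] shift units [ 0.06  0.07 -0.03]
[0.36532198 0.2282103  0.31122737] [[-0.13520821  0.99081648 -0.00119794]
 [ 0.94952398  0.12991859  0.28552649]
 [ 0.28305998  0.03746805 -0.95837007]] [[297.31863964   0.         253.4889522 ]
 [  0.         297.31863964 192.72656271]
 [  0.           0.           1.        ]]
256.44744396845874 207.73122619200058
162.57575595048323 239.3407332946671
```

View pics/w1.png

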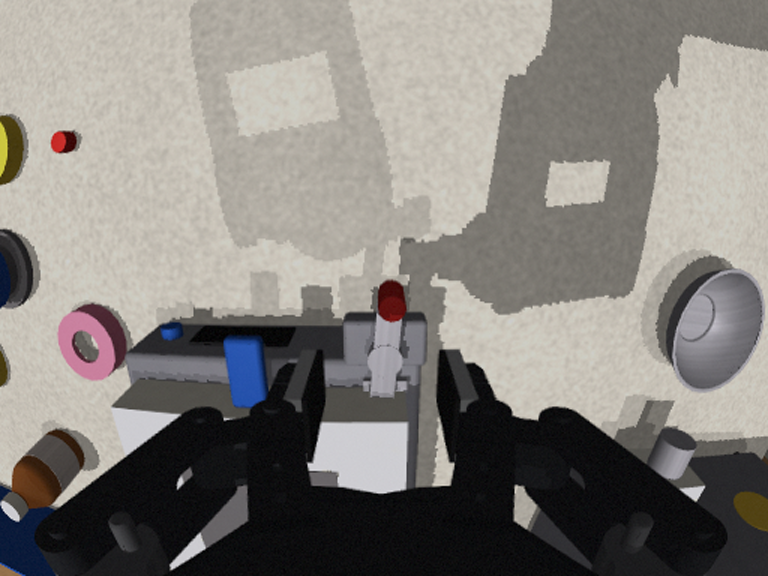

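Wrist view: the red peg top is at (392,308) in the 1.5x picture, about 3 mm left (+y) of my estimate and between the fingers. I'll correct for that, descend and grip.

```bash
python3 -m crank '.07 .13 .4 0 0 0;0 0 .5 0 0 0;0 0 .5 0 0 0;0 0 .5 0 0 0;0 0 .07 0 0 0'
python3 -m crank '0 0 0 0 0 0;0 0 0 0 0 0;0 0 0 0 0 0;0 0 0 0 0 0;0 0 0 0 0 0' -1 20
python3 - <<'E'
from h import *
todo([.435,.2425,.090]);print(telemetry.sense()["gripper_force"])
for a in np.radians([0,20,40,60,80,92]): print((np.array([-np.sin(a)*0+ .04*(np.cos(a)-1), .04*np.sin(a)])/.04).round(2))
E
```

```text
t: 2.65
tcp_pos: [0.432, 0.2447, 0.0905]
tool_rot: [-0.07, 0.998, -0.0, -0.002]
force: [0.4, 0.9, -0.3]
finger_gap: 0.471
gripper_force: 0.0
t: 3.15
tcp_pos: [0.4339, 0.2444, 0.0925]
tool_rot: [-0.07, 0.998, 0.0, 0.0]
force: [-2.0, 1.8, 3.7]
finger_gap: 0.149
gripper_force: 20.6
t 3.15 tcp [0.4339 0.2444 0.0925] shift units [-0.02 -0.05  0.06]
20.589658319950104
[0. 0.]
[-0.06  0.34]
[-0.23  0.64]
[-0.5   0.87]
[-0.83  0.98]
[-1.03  1.  ]
```

```bash
python3 -m crank '-.01 .16 0 0 0 0;-.04 .15 0 0 0 0;-.06 .145 0 0 0 0;-.08 .135 0 0 0 0;-.1 .12 0 0 0 0'
python3 -m crank '-.12 .1 0 0 0 0;-.135 .08 0 0 0 0;-.145 .06 0 0 0 0;-.155 .04 0 0 0 0;-.12 .01 0 0 0 0'
python3 -m crank '0 0 0 0 0 0;0 0 0 0 0 0;0 0 0 0 0 0;0 0 0 0 0 0;0 0 0 0 0 0' -0.1
python3 -m crank '0 0 -.5 0 0 0;0 0 -.5 0 0 0;0 0 -.5 0 0 0;0 0 -.5 0 0 0;0 0 0 0 0 0'
python3 - <<'E'
from h import *
yaw=np.radians(8);c,s=np.cos(yaw),np.sin(yaw)
todo([.480,.167,.17])
s=snapshot("wrist");save(s,"w2",k=1.5)
Rm=cv2.Rodrigues(np.array(s["rvec"]))[0];t=np.array(s["tvec"]).ravel();K=s["camera_matrix"]
for p in([.4752,.2452,.08],[.4696,.2848,.11],[.480,.167,.099]):
    c=Rm@np.array(p)+t;th=np.arctan2(np.hypot(c[0],c[1]),c[2]);a=np.arctan2(c[1],c[0]);print(1.5*(K[0,2]+K[0,0]*th*np.cos(a)),1.5*(K[1,2]+K[1,1]*th*np.sin(a)))
E
```

```text
t: 3.65
tcp_pos: [0.441, 0.2729, 0.0922]
tool_rot: [-0.071, 0.997, -0.001, -0.001]
force: [-0.4, -6.5, 5.6]
finger_gap: 0.154
gripper_force: 20.8
t: 4.15
tcp_pos: [0.4594, 0.2837, 0.0915]
tool_rot: [-0.071, 0.997, -0.005, -0.009]
force: [-14.9, -16.9, 19.8]
finger_gap: 0.15
gripper_force: 20.3
t: 4.65
tcp_pos: [0.4667, 0.2895, 0.0917]
tool_rot: [-0.071, 0.998, 0.0, 0.0]
force: [-0.0, 0.2, 0.0]
finger_gap: 0.449
gripper_force: 0.0
t: 5.15
tcp_pos: [0.4684, 0.2901, 0.1742]
tool_rot: [-0.071, 0.998, 0.001, 0.003]
force: [0.5, 0.7, 0.4]
finger_gap: 0.451
gripper_force: 0.0
t 5.15 tcp [0.4684 0.2901 0.1742] shift units [ 0.15 -3.09  0.1 ]
297.7998464062461 294.04651992160854
367.4684608060978 312.694651361555
157.1641079528257 293.4103437459253
```

View pics/w2.png

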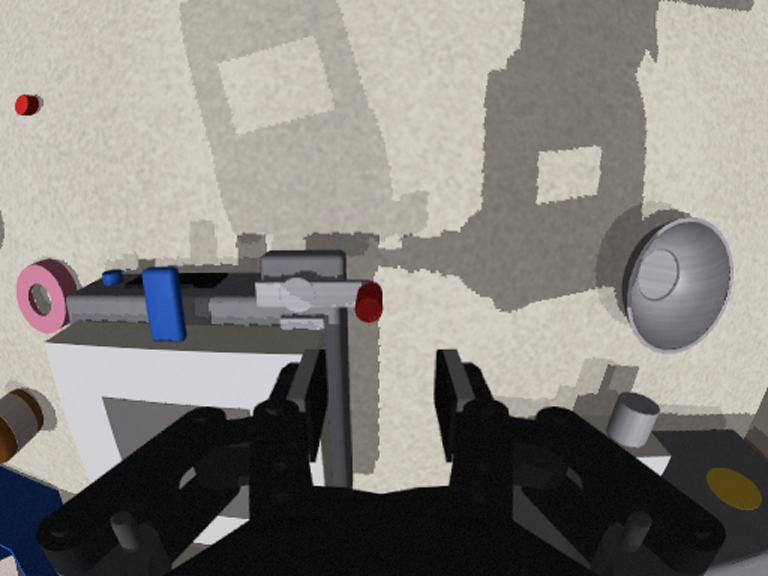

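The peg is at (369,302) and the lever points left, so the latch is about 90° clear. The tab is at (164,303), about 2 mm further +y than predicted. I'll grip the tab now.

```bash
python3 -m crank '.03 -.6 0 0 0 0;.03 -.6 0 0 0 0;.03 -.6 0 0 0 0;.03 -.6 0 0 0 0;.03 -.6 0 0 0 0'
python3 -m crank '0 0 .5 0 0 0;0 0 .6 0 0 0;0 0 .6 0 0 0;0 0 .6 0 0 0;0 0 0 0 0 0'
python3 -m crank '0 0 0 0 0 0;0 0 0 0 0 0;0 0 0 0 0 0;0 0 0 0 0 0;0 0 0 0 0 0' -1 40
python3 - <<'E'
from h import *
todo([.480,.169,.080])
r=np.hypot(.19,.024);a0=np.arctan2(.024,.19)
a=np.linspace(0,1.75,31)+a0
d=np.diff(np.c_[r*np.cos(a),-r*np.sin(a)]/.04,axis=0)
print(d.round(2).tolist())
E
```

```text
t: 5.7
tcp_pos: [0.4766, 0.1685, 0.1704]
tool_rot: [-0.071, 0.998, -0.0, -0.001]
force: [1.3, -0.4, 1.0]
finger_gap: 0.45
gripper_force: 0.0
t: 6.2
tcp_pos: [0.4743, 0.169, 0.0762]
tool_rot: [-0.07, 0.998, -0.0, -0.004]
force: [-1.0, 0.6, 0.2]
finger_gap: 0.452
gripper_force: 0.0
t: 6.7
tcp_pos: [0.4767, 0.1663, 0.0801]
tool_rot: [-0.072, 0.997, -0.003, -0.001]
force: [0.2, -14.0, -3.2]
finger_gap: 0.246
gripper_force: 42.5
t 6.7 tcp [0.4767 0.1663 0.0801] shift units [-0.09  0.05  0.  ]
[[-0.04, -0.28], [-0.06, -0.27], [-0.07, -0.27], [-0.09, -0.26], [-0.11, -0.26], [-0.12, -0.25], [-0.14, -0.24], [-0.15, -0.24], [-0.16, -0.23], [-0.18, -0.22], [-0.19, -0.21], [-0.2, -0.2], [-0.21, -0.18], [-0.22, -0.17], [-0.23, -0.16], [-0.24, -0.14], [-0.25, -0.13], [-0.25, -0.11], [-0.26, -0.1], [-0.27, -0.08], [-0.27, -0.07], [-0.27, -0.05], [-0.28, -0.04], [-0.28, -0.02], [-0.28, -0.0], [-0.28, 0.01], [-0.28, 0.03], [-0.28, 0.04], [-0.27, 0.06], [-0.27, 0.08]]
```

```bash
python3 -m crank '-.04 -.07 -.28 0 0 0;-.06 0 -.27 0 0 0;-.07 0 -.27 0 0 0;-.09 0 -.26 0 0 0;-.11 0 -.26 0 0 0'
python3 -m crank '-.12 0 -.25 0 0 0;-.14 0 -.24 0 0 0;-.15 0 -.24 0 0 0;-.16 0 -.23 0 0 0;-.18 0 -.22 0 0 0'
```

```text
t: 7.2
tcp_pos: [0.4929, 0.1684, 0.1347]
tool_rot: [-0.071, 0.997, -0.001, 0.001]
force: [2.4, -3.2, -6.7]
finger_gap: 0.247
gripper_force: 42.0
t: 7.7
tcp_pos: [0.5225, 0.1725, 0.1815]
tool_rot: [-0.071, 0.997, -0.001, 0.0]
force: [2.3, -2.3, -8.8]
finger_gap: 0.246
gripper_force: 41.0
```

```bash
python3 -m crank '-.19 0 -.21 0 0 0;-.2 0 -.2 0 0 0;-.21 0 -.18 0 0 0;-.22 0 -.17 0 0 0;-.23 0 -.16 0 0 0'
python3 -m crank '-.24 0 -.14 0 0 0;-.25 0 -.13 0 0 0;-.25 0 -.11 0 0 0;-.26 0 -.1 0 0 0;-.27 0 -.08 0 0 0'
python3 -m crank '-.27 0 -.07 0 0 0;-.27 0 -.05 0 0 0;-.28 0 -.04 0 0 0;-.28 0 -.02 0 0 0;-.28 0 0 0 0 0'
python3 -m crank '-.28 0 .01 0 0 0;-.28 0 .03 0 0 0;-.28 0 .04 0 0 0;-.27 0 .06 0 0 0;0 0 0 0 0 0'
```

```text
t: 8.2
tcp_pos: [0.5629, 0.1783, 0.2174]
tool_rot: [-0.071, 0.998, -0.001, -0.002]
force: [0.3, -5.0, -7.5]
finger_gap: 0.247
gripper_force: 40.1
t: 8.7
tcp_pos: [0.6124, 0.1853, 0.2404]
tool_rot: [-0.071, 0.997, -0.001, -0.003]
force: [-3.8, -6.1, -2.1]
finger_gap: 0.242
gripper_force: 39.9
t: 9.2
tcp_pos: [0.668, 0.1931, 0.2487]
tool_rot: [-0.071, 0.998, -0.001, -0.001]
force: [-3.2, -5.5, 1.9]
finger_gap: 0.251
gripper_force: 39.1
t: 9.7
tcp_pos: [0.7147, 0.1996, 0.2434]
tool_rot: [-0.07, 0.998, -0.0, 0.002]
force: [1.8, -3.7, 2.7]
finger_gap: 0.245
gripper_force: 39.2
```

```bash
python3 -m crank '0 0 0 0 0 0;0 0 0 0 0 0;0 0 0 0 0 0;0 0 -.5 0 0 0;0 0 -.8 0 0 0' -0.1 30
python3 -m crank '0 0 -.8 0 0 0;0 -.6 -.2 0 0 0;.5 -.8 0 0 0 0;.5 -.8 0 0 0 0;.5 -.8 0 0 0 0'
python3 -m crank '.5 -.8 0 0 0 0;.5 -.8 0 0 0 0;.5 -.8 0 0 0 0;.5 -.8 0 0 0 0;.3 -.4 0 0 0 0'
cat > c.py <<'E'
from h import *
import pickle
for n in("scene","side"):
    s=snapshot(n);pickle.dump(s,open(n+"2.pkl","wb"))
S={n:pickle.load(open(n+"2.pkl","rb")) for n in("scene","side")}
ims=[]
for n,s in S.items():
    P=cloud(s)
    m=(abs(P[...,2]-.096)<.005)&(np.hypot(P[...,0]-.589,P[...,1]-.183)<.04)
    q=P[m];print(n,m.sum(),cv2.minEnclosingCircle(q[:,:2].astype(np.float32)*1000) if m.sum() else None,np.median(q[:,2]))
    for p in([.589,.183,.096],):
        Rm=cv2.Rodrigues(np.array(s["rvec"]))[0];c=Rm@np.array(p)+np.array(s["tvec"]).ravel();u=s["camera_matrix"]@c;u=(u/u[2])[:2];print(u)
        x,y=np.array(u).astype(int);x0,y0=x-50,y-50;print("crop org",x0,y0);ims.append(cv2.resize(s["image"][y0:y0+100,x0:x0+100],(400,400),interpolation=2))
cv2.imwrite("pics/well.png",np.hstack(ims)[:,:,::-1])
todo([.4857,-.114,.25])
E
python3 c.py
```

```text
t: 10.2
tcp_pos: [0.7106, 0.2006, 0.2907]
tool_rot: [-0.071, 0.997, 0.0, -0.003]
force: [0.6, 0.4, 0.6]
finger_gap: 0.453
gripper_force: 0.0
t: 10.7
tcp_pos: [0.6692, 0.0726, 0.3335]
tool_rot: [-0.071, 0.997, 0.0, 0.0]
force: [0.5, -0.7, -0.1]
finger_gap: 0.449
gripper_force: 0.0
t: 11.2
tcp_pos: [0.5981, -0.0846, 0.3336]
tool_rot: [-0.069, 0.998, -0.0, 0.0]
force: [-0.0, 0.2, -0.0]
finger_gap: 0.447
gripper_force: 0.0
scene 0 None nan
[296.65625994 214.27843748]
crop org 246 164
side 62 ((589.4065551757812, 181.60922241210938), 26.97835922241211) 0.09551642362390433
[261.23721642 175.49756486]
crop org 211 125
t 11.3 tcp [ 0.5981 -0.0845  0.3337] shift units [ 2.88 -0.35  2.09]
  return _methods._mean(a, axis=axis, dtype=dtype,
  ret = ret.dtype.type(ret / rcount)
```

View pics/well.png

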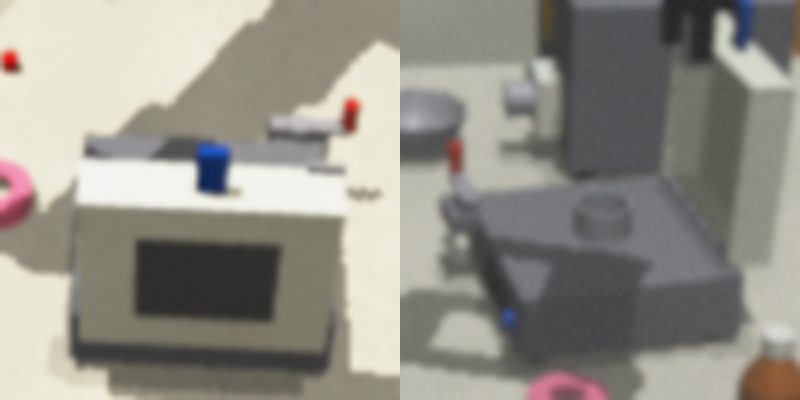

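Side view: hood is past upright and the latch clear. The collar is at crop (602,215), measured at (0.589, 0.182), which agrees with the hood-derived well position. Now the lid, using the wrist camera up close.

```bash
python3 -m crank '.58 -.07 .6 0 0 0;.58 -.07 .6 0 0 0;.58 -.07 .6 0 0 0;.57 -.07 .6 0 0 0;.57 -.07 .6 0 0 0'
python3 -m crank '0 0 .4 0 0 0;0 0 .5 0 0 0;0 0 .5 0 0 0;0 0 0 0 0 0;0 0 0 0 0 0'
cat >> h.py <<'E'
def wproj(s,p):
    Rm=cv2.Rodrigues(np.array(s["rvec"]))[0];K=s["camera_matrix"];c=Rm@np.array(p)+np.array(s["tvec"]).ravel()
    h=np.hypot(c[0],c[1]);th=np.arctan2(h,c[2]);return np.array([K[0,2]+K[0,0]*th*c[0]/h,K[1,2]+K[1,1]*th*c[1]/h])
def wpt(s,u,v,z):
    Rm=cv2.Rodrigues(np.array(s["rvec"]))[0];K=s["camera_matrix"];t=np.array(s["tvec"]).ravel()
    a=np.array([(u-K[0,2])/K[0,0],(v-K[1,2])/K[1,1]]).T.reshape(-1,2);th=np.hypot(a[:,0],a[:,1])+1e-9
    r=np.c_[np.sin(th)[:,None]*a/th[:,None],np.cos(th)]@Rm; c=-Rm.T@t
    return (c+r*((z-c[2])/r[:,2])[:,None])
E
python3 - <<'E'
from h import *
import pickle
todo([.4857,-.114,.15])
s=snapshot("wrist");pickle.dump(s,open("w3.pkl","wb"))
print(wproj(s,[.4857,-.114,.079]),wproj(s,[.4857,-.114,.049]))
save(s,"w3",k=1.5)
E
```

```text
t: 11.8
tcp_pos: [0.4871, -0.1116, 0.2128]
tool_rot: [-0.071, 0.997, 0.0, 0.001]
force: [-0.2, 0.3, 0.6]
finger_gap: 0.45
gripper_force: 0.0
t: 12.3
tcp_pos: [0.4877, -0.112, 0.1575]
tool_rot: [-0.071, 0.997, 0.0, 0.0]
force: [-0.2, -0.2, 0.4]
finger_gap: 0.448
gripper_force: 0.0
t 12.3 tcp [ 0.4877 -0.112   0.1575] shift units [ 0.06 -0.04  0.19]
[250.23158023 199.43562044] [250.57910708 188.84966118]
```

View pics/w3.png

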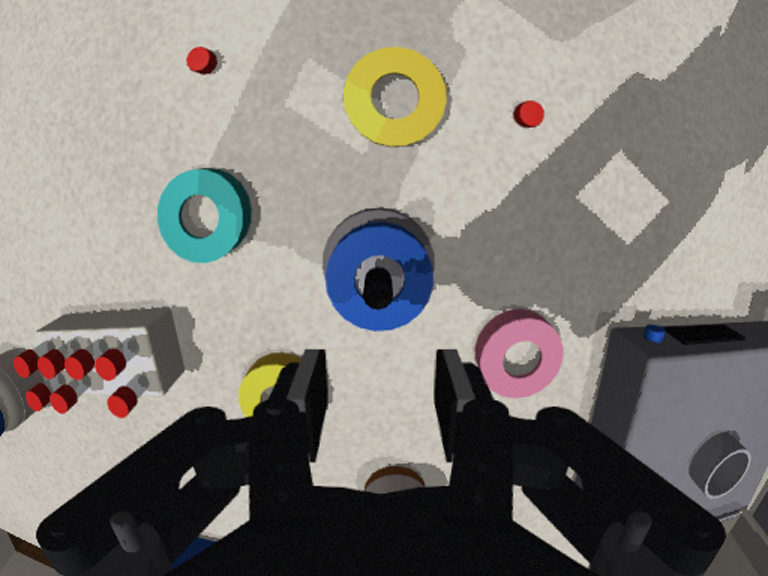

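The wrist view shows the lid: cover centre (379,277), knob top about (378,295), close to predicted. The well collar rim is visible at (727,472). I'll refine both numerically.

Run:
```python
from h import *
import pickle
s=pickle.load(open("w3.pkl","rb"));im=s["image"];hsv=cv2.cvtColor(im,cv2.COLOR_RGB2HSV).astype(int);v,u=np.mgrid[:384,:512]
m=(hsv[...,0]>100)&(hsv[...,0]<125)&(hsv[...,1]>130)&(abs(u-252)<45)&(abs(v-185)<45)
P=wpt(s,u[m],v[m],.049);print("cover",cv2.minEnclosingCircle(P[:,:2].astype(np.float32)*1000),m.sum())
m=(hsv[...,2]<40)&(abs(u-252)<14)&(v>165)&(v<212);print("knob px",u[m].min(),u[m].max(),v[m].min(),v[m].max())
P=wpt(s,np.array([u[m].mean(),u[m].mean()]),np.array([v[m].max(),v[m].max()-10.]),.079);print(P)
print("well",wpt(s,np.array([727/1.5]),np.array([472/1.5]),.096), [ (wproj(s,[.589,.183,.096])*1.5) ])
cv2.imwrite("pics/w3c.png",cv2.resize(im[270:350,440:512],None,fx=7,fy=7,interpolation=2)[:,:,::-1])
```

```text
cover ((482.12786865234375, -112.79226684570312), 32.93842315673828) 3150
knob px 242 261 178 205
[[ 0.49010023 -0.11229876  0.079     ]
 [ 0.48195996 -0.11344461  0.079     ]]
well [[0.58542022 0.17916255 0.096     ]] [array([727.92487488, 475.21990083])]
```

View pics/w3c.png

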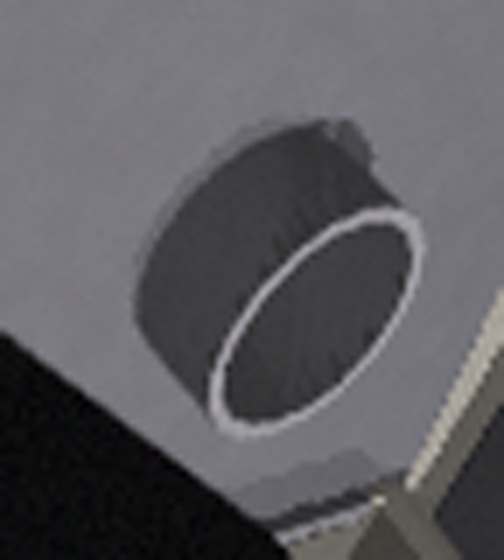

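```bash
python3 -m crank '.1 -.03 .5 0 0 0;0 0 .5 0 0 0;0 0 .5 0 0 0;0 0 .5 0 0 0;0 0 .5 0 0 0'
python3 -m crank '0 0 .08 0 0 0;0 0 0 0 0 0;0 0 0 0 0 0;0 0 0 0 0 0;0 0 0 0 0 0'
python3 -m crank '0 0 0 0 0 0;0 0 0 0 0 0;0 0 0 0 0 0;0 0 0 0 0 0;0 0 0 0 0 0' -1 40
```

```text
t: 12.85
tcp_pos: [0.485, -0.1149, 0.0579]
tool_rot: [-0.07, 0.998, -0.001, 0.002]
force: [-0.6, -0.4, 0.3]
finger_gap: 0.451
gripper_force: 0.0
t: 13.35
tcp_pos: [0.4839, -0.1147, 0.055]
tool_rot: [-0.07, 0.998, -0.0, 0.001]
force: [0.7, -0.9, 0.2]
finger_gap: 0.452
gripper_force: 0.0
t: 13.85
tcp_pos: [0.4835, -0.1145, 0.0546]
tool_rot: [-0.07, 0.998, -0.0, 0.0]
force: [-0.6, -0.1, 5.5]
finger_gap: 0.169
gripper_force: 38.9
```

```bash
python3 -m crank '0 0 -.1 0 0 0;0 0 -.2 0 0 0;0 0 -.4 0 0 0;0 0 -.6 0 0 0;0 0 -.6 0 0 0'
python3 -m crank '0 0 -.6 0 0 0;0 0 -.6 0 0 0;0 0 -.4 0 0 0;0 0 -.2 0 0 0;0 0 0 0 0 0'
python3 -m crank '-.1 .2 0 0 0 0;-.24 .45 0 0 0 0;-.25 .5 0 0 0 0;-.25 .5 0 0 0 0;-.25 .5 0 0 0 0'
python3 -m crank '-.25 .5 0 0 0 0;-.25 .5 0 0 0 0;-.25 .5 0 0 0 0;-.25 .5 0 0 0 0;-.25 .5 0 0 0 0'
python3 -m crank '-.25 .5 0 0 0 0;-.25 .5 0 0 0 0;-.25 .5 0 0 0 0;-.25 .5 0 0 0 0;-.2 .3 0 0 0 0'
python3 -m crank '0 0 0 0 0 0;0 0 0 0 0 0;0 0 0 0 0 0;0 0 0 0 0 0;0 0 0 0 0 0'
python3 - <<'E'
from h import *
import pickle
todo([.589,.183,.2])
s=snapshot("wrist");pickle.dump(s,open("w4.pkl","wb"));save(s,"w4",k=1.5)
print(1.5*wproj(s,[.589,.183,.096]))
E
```

```text
t: 14.35
tcp_pos: [0.4827, -0.1142, 0.1307]
tool_rot: [-0.07, 0.998, 0.0, -0.001]
force: [0.9, -0.4, -1.9]
finger_gap: 0.175
gripper_force: 39.0
t: 14.85
tcp_pos: [0.4836, -0.1146, 0.203]
tool_rot: [-0.07, 0.998, -0.001, 0.001]
force: [0.8, 0.3, -2.8]
finger_gap: 0.171
gripper_force: 39.0
t: 15.35
tcp_pos: [0.5137, -0.0216, 0.2006]
tool_rot: [-0.07, 0.998, 0.001, -0.002]
force: [0.0, 0.1, -1.9]
finger_gap: 0.17
gripper_force: 39.1
t: 15.85
tcp_pos: [0.549, 0.0844, 0.2004]
tool_rot: [-0.07, 0.998, 0.0, -0.002]
force: [-0.3, 0.8, -3.3]
finger_gap: 0.168
gripper_force: 39.1
t: 16.35
tcp_pos: [0.5835, 0.1827, 0.2003]
tool_rot: [-0.071, 0.997, 0.0, -0.002]
force: [-1.1, -1.0, -1.7]
finger_gap: 0.168
gripper_force: 39.1
t: 16.85
tcp_pos: [0.5844, 0.1798, 0.2022]
tool_rot: [-0.07, 0.998, -0.0, -0.0]
force: [-0.9, -0.6, -2.6]
finger_gap: 0.17
gripper_force: 39.1
t 16.85 tcp [0.5844 0.1798 0.2022] shift units [-0.13  0.06  0.06]
[383.23040344 296.40094069]
```

View pics/w4.png

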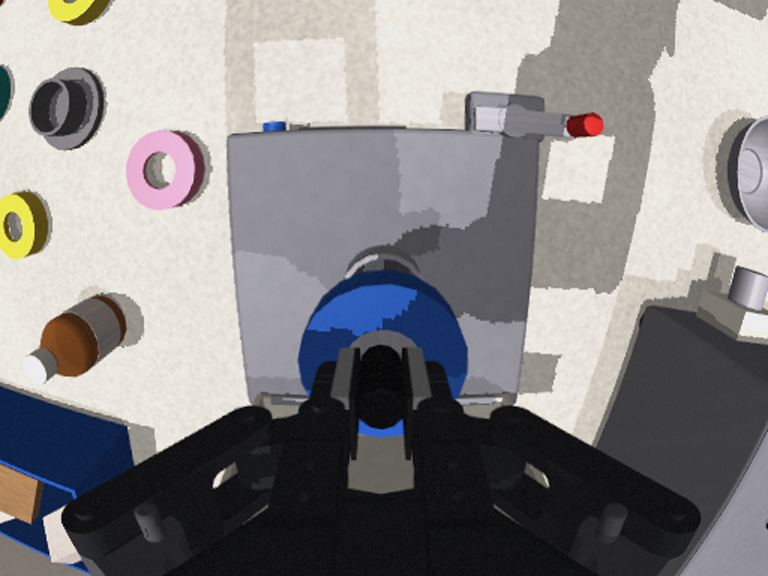

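```bash
python3 -m crank '-.12 .03 0 0 0 0;0 0 .3 0 0 0;0 0 .4 0 0 0;0 0 .4 0 0 0;0 0 .3 0 0 0'
python3 -m crank '0 0 .1 0 0 0;0 0 .1 0 0 0;0 0 .1 0 0 0;0 0 .1 0 0 0;0 0 .1 0 0 0'
python3 -m crank '0 0 .05 0 0 0;0 0 .05 0 0 0;0 0 .05 0 0 0;0 0 0 0 0 0;0 0 0 0 0 0'
```

```text
t: 17.4
tcp_pos: [0.5884, 0.1824, 0.1442]
tool_rot: [-0.07, 0.998, -0.0, -0.001]
force: [-0.0, 0.8, -1.5]
finger_gap: 0.172
gripper_force: 39.1
t: 17.9
tcp_pos: [0.5894, 0.1825, 0.1263]
tool_rot: [-0.07, 0.998, 0.0, 0.001]
force: [-0.9, 0.1, -2.4]
finger_gap: 0.172
gripper_force: 39.1
t: 18.4
tcp_pos: [0.5892, 0.1825, 0.1202]
tool_rot: [-0.07, 0.998, -0.0, 0.0]
force: [0.3, 0.8, -2.0]
finger_gap: 0.168
gripper_force: 39.1
```

```bash
python3 -m crank '0 0 .04 0 0 0;0 0 .03 0 0 0;0 0 .03 0 0 0;0 0 .03 0 0 0;0 0 0 0 0 0'
```

```text
t: 18.9
tcp_pos: [0.5891, 0.1825, 0.1148]
tool_rot: [-0.07, 0.998, -0.0, -0.0]
force: [0.0, -0.0, -2.1]
finger_gap: 0.17
gripper_force: 39.3
```

```bash
python3 -m crank '0 0 .02 0 0 0;0 0 .02 0 0 0;0 0 0 0 0 0;0 0 0 0 0 0;0 0 0 0 0 0'
```

```text
t: 19.4
tcp_pos: [0.5892, 0.1825, 0.1147]
tool_rot: [-0.07, 0.998, -0.0, 0.0]
force: [-1.6, -0.7, 5.7]
finger_gap: 0.171
gripper_force: 40.0
```

```bash
python3 -m crank '0 0 0 0 0 0;0 0 0 0 0 0;0 0 0 0 0 0;0 0 0 0 0 0;0 0 0 0 0 0' -0.2
python3 -m crank '0 0 -.2 0 0 0;0 0 -.4 0 0 0;0 0 -.5 0 0 0;0 0 -.5 0 0 0;0 0 -.4 0 0 0'
python3 -m crank '0 0 0 0 0 0;0 0 0 0 0 0;0 0 0 0 0 0;0 0 0 0 0 0;0 0 0 0 0 0' 1
python3 - <<'E'
from h import *
todo([.590,.1825,.194])
s=snapshot("wrist");save(s,"w5",k=1.5)
im=s["image"];hsv=cv2.cvtColor(im,cv2.COLOR_RGB2HSV).astype(int);v,u=np.mgrid[:384,:512]
p=wproj(s,[.589,.1825,.109]);print(p*1.5,wproj(s,[.589,.1825,.139])*1.5)
m=(hsv[...,0]>100)&(hsv[...,0]<125)&(hsv[...,1]>130)&(np.hypot(u-p[0],v-p[1])<55)
P=wpt(s,u[m],v[m],.109);print("cover",cv2.minEnclosingCircle(P[:,:2].astype(np.float32)*1000),m.sum())
E
```

```text
t: 19.9
tcp_pos: [0.5891, 0.1825, 0.1132]
tool_rot: [-0.07, 0.998, 0.0, -0.0]
force: [-0.0, 0.2, 0.8]
finger_gap: 0.403
gripper_force: 0.0
t: 20.4
tcp_pos: [0.5895, 0.1826, 0.1951]
tool_rot: [-0.07, 0.998, 0.0, 0.001]
force: [-0.8, -0.8, 0.6]
finger_gap: 0.397
gripper_force: 0.0
t: 20.9
tcp_pos: [0.5886, 0.1824, 0.1924]
tool_rot: [-0.07, 0.998, -0.0, -0.001]
force: [-0.3, 1.2, -0.1]
finger_gap: 1.003
gripper_force: 0.0
t 20.9 tcp [0.5886 0.1824 0.1924] shift units [-0.03 -0.   -0.04]
[378.85347556 301.40333956] [378.65829993 321.36976064]
cover ((587.6124877929688, 183.590576171875), 33.31696319580078) 3752
```

View pics/w5.png

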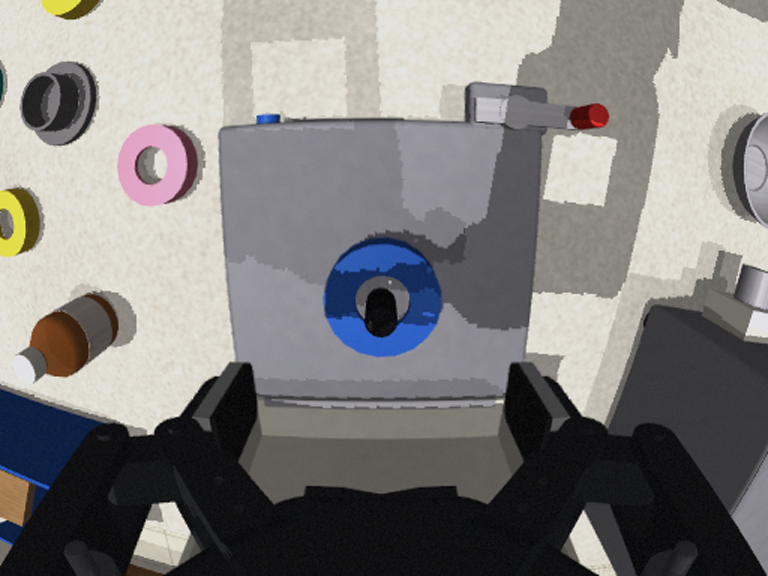

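The double lid sits level in the well: cover centre (382,298), knob (380,310), hood open. I'll descend around the cover and grip its rim.

```bash
python3 -m crank '0 .02 .4 0 0 0;0 0 .6 0 0 0;0 0 .6 0 0 0;0 0 .5 0 0 0;0 0 .3 0 0 0'
python3 -m crank '0 0 .15 0 0 0;0 0 .13 0 0 0;0 0 0 0 0 0;0 0 0 0 0 0;0 0 0 0 0 0'
python3 -m crank '0 0 0 0 0 0;0 0 0 0 0 0;0 0 0 0 0 0;0 0 0 0 0 0;0 0 0 0 0 0' 0.3 30
```

```text
t: 21.45
tcp_pos: [0.5879, 0.1831, 0.0952]
tool_rot: [-0.07, 0.998, -0.0, -0.002]
force: [-0.7, -0.2, -0.2]
finger_gap: 0.999
gripper_force: 0.0
t: 21.95
tcp_pos: [0.5896, 0.1834, 0.087]
tool_rot: [-0.07, 0.998, 0.0, 0.001]
force: [-0.7, -0.1, -0.2]
finger_gap: 1.0
gripper_force: 0.0
t: 22.45
tcp_pos: [0.5893, 0.1834, 0.0871]
tool_rot: [-0.07, 0.998, 0.0, 0.001]
force: [-1.8, 0.3, 6.7]
finger_gap: 0.744
gripper_force: 32.8
```

```bash
python3 -m crank '0 0 -.05 0 0 0;0 0 -.1 0 0 0;0 0 -.1 0 0 0;0 0 -.15 0 0 0;0 0 -.15 0 0 0'
python3 -m crank '0 0 -.2 0 0 0;0 0 -.2 0 0 0;0 0 -.2 0 0 0;0 0 -.25 0 0 0;0 0 -.25 0 0 0'
python3 -m crank '0 0 -.25 0 0 0;0 0 -.25 0 0 0;0 0 -.2 0 0 0;0 0 -.15 0 0 0;0 0 -.05 0 0 0'
python3 -m crank '0 0 0 0 0 0;0 0 0 0 0 0;0 0 0 0 0 0;0 0 0 0 0 0;0 0 0 0 0 0'
python3 - <<'E'
from h import *
s=snapshot("side");Rm=cv2.Rodrigues(np.array(s["rvec"]))[0]
P=cloud(s);hsv=cv2.cvtColor(s["image"],cv2.COLOR_RGB2HSV).astype(int)
near=np.hypot(P[...,0]-.589,P[...,1]-.183)<.045
m=near&(hsv[...,0]>100)&(hsv[...,0]<130)&(hsv[...,1]>120)&(P[...,2]>.08);print("blue z",np.percentile(P[m][:,2],[5,95]),m.sum())
save(s,"end",(190,80,320,220),4)
E
```

```text
t: 22.95
tcp_pos: [0.589, 0.1833, 0.1085]
tool_rot: [-0.07, 0.998, -0.0, -0.0]
force: [0.2, 0.1, -1.3]
finger_gap: 0.745
gripper_force: 33.2
t: 23.45
tcp_pos: [0.589, 0.1833, 0.1531]
tool_rot: [-0.07, 0.998, 0.0, 0.0]
force: [0.0, 0.4, -0.4]
finger_gap: 0.743
gripper_force: 33.2
t: 23.95
tcp_pos: [0.5893, 0.1833, 0.189]
tool_rot: [-0.07, 0.998, 0.0, 0.001]
force: [0.2, 0.0, -0.8]
finger_gap: 0.745
gripper_force: 33.2
t: 24.45
tcp_pos: [0.5889, 0.1833, 0.1878]
tool_rot: [-0.07, 0.998, -0.0, -0.0]
force: [-0.3, -0.6, -1.5]
finger_gap: 0.744
gripper_force: 33.2
blue z [0.19620348 0.21320704] 75
```

View pics/end.png

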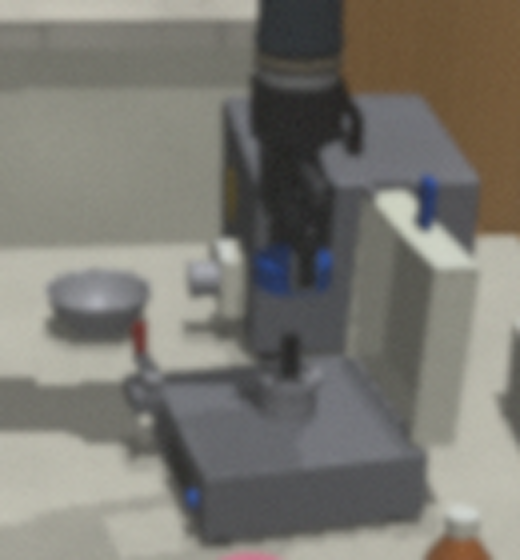

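The cover is held level at crop (293,268), 10 cm up. The inner lid with its knob at (290,355) sits in the well, the hood is open and the latch is clear. Handing in.

```bash
python3 -c "
from station import manip
print(manip.sign_off())"
```

```text
the job is handed in; nothing more can be done
None
```

The job is handed in: the latch is swung clear, the hood is open past upright, the inner lid is seated in the well, and the blue cover is held level about 10 cm above it; the sign-off gave no verdict.

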